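# Line up the flower pots by height

### The arm

A 7-joint arm with a two-finger parallel gripper is mounted at the origin on the work surface. World frame = base frame: x ahead of the robot, y to its left, z up, the work surface at z = 0. Lengths are in m, angles in rad, forces in N, time in s.
With the tool pointing down it reaches from about 0.4 to 0.85 m from the base axis. Payload 10.4 kg.
Tool frame: the origin (TCP) lies at the very end of the fingers, on their centre line; the grasp point (between the pads) lies 19 mm behind it; z points along the fingers, y is the line along which they close (so a half turn about z gives the same grasp; the last joint's range is limited). The gripper opens to 87 mm and grips with 3 to 60 N. Pads are 19 mm wide; open, the fingers measure 117 mm over their backs; the gripper's body (75 mm by 190 mm) begins 51 mm behind the grasp point.
Start: joints at [-1.14, 0.332, -0.065, 1.46, 0.022, 1.35, -0.088], TCP at [0.274, 0.562, 0.223] pointing down, gripper open.
Joint ranges: [-2.6, 2.6], [-0.5, 2.12], [-1.47, 1.34], [0.16, 2.42], [-1.27, 4.41], [0.06, 2.06], [-2.6, 2.6]. Speed limits (rad/s): [2.22, 2.22, 2.79, 2.79, 3.14, 3.14, 3.14].

### API

Orientations are given as a unit quaternion [x, y, z, w].
In Python, from bench import * gives the robot as it stands.
- The arm moves only by the tool step_arm, never from a script. Its arguments are lists of equal length, an entry for each row: "delta_pos": the shift along the world's x, y, z in units of 25 mm (1.0 is 25 mm), a list of three; "turn": the turn about the world's z in units of 0.12 rad (1.0 is 0.12 rad). In form: {"delta_pos": [[tx, ty, tz], ...], "turn": [turn, ...]}. A call has 1 to 12 rows; each row shifts and turns the commanded pose from where the row before left it; what a row does not reach is not made up. A row lasts 1/10 s, in which the tool goes at most 50 mm and 8.59 degrees, less where a joint would pass 70% of its speed; a pose out of reach is approached as far as the arm can. A call with a number of a shift or a turn outside -1 to 1 is refused whole. A call with a gripper value outside its range is refused whole. "grip" is the closure, from 0 (fully open) to 1 (shut), set as the call begins (left out, the last holds). The fingers move at their own pace and stop on an object; "newtons" is the grip in N (left out, the last holds). Time passes only in rows, so rows that do not move let the fingers close. It gives the time, the measured TCP pose, the force, the opening and the grip force at its end, in the units of the state.
- read_state(): the state, without advancing time (a new reading comes with each control period).
- camera(name): name is "scene" or "top" or "wrist"; returns a dict with "image" (400x640x3 uint8, red, green, blue), "z_map" (400x640 float32, m along the optical axis (not along the pixel's ray), 0 where there is no reading), "mtx" (3x3 intrinsics, pixels), "dist" ([k1, k2, p1, p2, k3] as OpenCV has them; the pictures are not rectified), "view" (4x4, takes a point from world to camera coordinates). Camera axes: x right, y up, looking along -z (the intrinsics and any distortion apply to the point x, -y, -z); pixel columns grow to the right and rows downward; lengths in m; the calibration is good to about 2 mm. A picture is of the moment at which its call begins.
- close_job(): hands the job in; it is judged then, once.
The state is a dict: "time": time; "joint_positions": joint angles; "joint_vel": joint speeds; "joint_torque": joint torques, N m; "ee_pos": TCP position; "eef_rot": TCP orientation; "ft_force": force on the tool from outside, world axes, zero at the start; "torque": the same for the moment, N m; "width": finger opening in m; "grip_force": force on a finger pad.
Only numpy, scipy, OpenCV 4.12 (cv2) and the standard library are available. Lean on these libraries where they do the work, as an engineer would, in place of code of your own. Each camera call takes 0.05 s, during which the arm holds its last target. There are 200 camera calls.

### The job

Set the four terracotta flower pots out on the plywood display board, each standing upright in the middle of its own grey felt pad, in order of height: the tallest on the pad next to the dark wooden bookend, the shortest on the pad at the far end from it. The tallest pot starts nested in the shortest one, so it has to be lifted up and out of there before the shortest can be moved. Do not tip any pot over, and leave the green glass jar where it is.

Things in the scene. Friction and masses are not known exactly. Their poses are not given: they have to be found in the camera images.
- pot_45: terracotta flower pot, loose, round, open-topped and hollow: 45 mm high, 66 mm across its upright rim band (the top 18 mm, the widest part), tapering to 54 mm across its foot; wall 3.5 mm. Origin: centre of its underside, z up its axis. The shortest and widest; the tallest pot starts standing loosely inside it, on its inner floor 6 mm above its underside (inside width 47 mm at the floor, 59 mm at the mouth). It starts standing on the work surface (z = 0).
- pot_65: terracotta flower pot, loose, round, open-topped and hollow: 65 mm high, 60 mm across its upright rim band (the top 18 mm, the widest part), tapering to 44 mm across its foot; wall 3.5 mm. Origin: centre of its underside, z up its axis. Second shortest. It starts standing on the work surface (z = 0).
- pot_85: terracotta flower pot, loose, round, open-topped and hollow: 85 mm high, 56 mm across its upright rim band (the top 18 mm, the widest part), tapering to 42 mm across its foot; wall 3.5 mm. Origin: centre of its underside, z up its axis. Second tallest. It starts standing on the work surface (z = 0).
- pot_110: terracotta flower pot, loose, round, open-topped and hollow: 110 mm high, 50 mm across its upright rim band (the top 18 mm, the widest part), tapering to 38 mm across its foot; wall 3.5 mm. Origin: centre of its underside, z up its axis. The tallest and slimmest; starts upright inside the shortest pot with a few mm of play all round, its top 116 mm above the work surface.
- pad_1: round grey felt pad, fixed, 70 mm across and 2 mm thick, on the plywood board (board 110 x 385 x 12 mm, fixed). The four pads stand in a straight row 95 mm apart in the order pad_1, pad_2, pad_3, pad_4 (this is one end of the row). Origin: centre of the pad's top face, 14 mm above the work surface; y runs along the row from pad_1 towards pad_4, z up.
- pad_2: round grey felt pad, fixed, 70 mm across and 2 mm thick, on the plywood board (board 110 x 385 x 12 mm, fixed). The four pads stand in a straight row 95 mm apart in the order pad_1, pad_2, pad_3, pad_4. Origin: centre of the pad's top face, 14 mm above the work surface; y runs along the row from pad_1 towards pad_4, z up.
- pad_3: round grey felt pad, fixed, 70 mm across and 2 mm thick, on the plywood board (board 110 x 385 x 12 mm, fixed). The four pads stand in a straight row 95 mm apart in the order pad_1, pad_2, pad_3, pad_4. Origin: centre of the pad's top face, 14 mm above the work surface; y runs along the row from pad_1 towards pad_4, z up.
- pad_4: round grey felt pad, fixed, 70 mm across and 2 mm thick, on the plywood board (board 110 x 385 x 12 mm, fixed). The four pads stand in a straight row 95 mm apart in the order pad_1, pad_2, pad_3, pad_4 (this is the other end of the row). Origin: centre of the pad's top face, 14 mm above the work surface; y runs along the row from pad_1 towards pad_4, z up.
- bookend: dark wooden bookend, fixed, an upside-down T: foot 100 x 50 x 12 mm, upright 100 mm wide, 18 mm thick, its top 112 mm above the work surface. It stands on the work surface just beyond one end of the board, about 88 mm from the end pad: beside pad_1 or beside pad_4, which varies. A low blank card in a metal holder (42 mm high) stands at the other end. Origin: centre of the underside; y runs along the row of pads.
- jar: bystander: closed green glass jar with a steel lid, loose, 58 mm across, 75 mm high, standing among the pots on the work surface. Origin: centre of the underside.
Not all that is in view belongs to the job. Leave any purple look-alike of the pot_45 alone.

How it is judged:
By the outcome, as a careful person would: the job done as asked, in the order asked, and still so for the second after the job is handed in, with the robot touching nothing.
It also fails if it takes over 101 s, if anything falls off the work surface, if the arm or the gripper's body presses on something with over 40 N, if the wrist force passes 120 N, or if a joint passes its speed limit or range.

## Working session

There is one attempt and no reset: what is moved stays moved. The work goes in short steps, Python scripts to look and compute and a tool call to move; the robot and the scene stay as the last step left them, time stands still between calls to the robot, and variables do not carry over. Pictures are saved under pics/ and viewed, at most 14 in all, crops included, and the job is handed in when it is done.

Besides the shell and the picture viewer there is one more tool, called after "Request:" as name([rows], argument=value, ...), one row to a line, values as JSON. step_arm: Moves the arm, as the interface text tells. Shifts and turns lie within -1 to 1; 1 stands for 25 mm of shift or 0.12 rad of turn. Its arguments: {"type":"object","properties":{"delta_pos":{"type":"array"},"turn":{"type":"array"},"grip":{"type":"number"},"newtons":{"type":"number"}},"required":["delta_pos","turn"]}

```bash
mkdir -p pics; ls; python3 - <<'E'
from bench import *
import cv2,numpy as np
s=read_state();print({k:np.round(v,3).tolist() for k,v in s.items()})
for n in("top","scene"):
    c=camera(n);cv2.imwrite(f"pics/{n}0.png",c["image"][:,:,::-1]);np.savez(f"{n}0.npz",**c)
    print(n,np.round(c["mtx"],1).tolist(),c["dist"],np.round(c["view"],3).tolist())
E
```

```text
pics
{'time': 0.0, 'joint_positions': [-1.14, 0.333, -0.065, 1.461, 0.022, 1.35, -0.088], 'joint_vel': [-0.001, 0.001, 0.001, -0.002, 0.002, 0.001, -0.001], 'joint_torque': [-0.001, -62.326, 0.024, -38.99, -0.061, 0.04, 0.0], 'ee_pos': [0.274, 0.561, 0.222], 'eef_rot': [0.225, 0.974, -0.001, -0.0], 'ft_force': [0.412, 0.097, -0.955], 'torque': [-0.012, 0.011, 0.012], 'grip_force': 0.0, 'width': 0.087}
top [[458.2, 0.0, 314.0], [0.0, 458.2, 194.3], [0.0, 0.0, 1.0]] [0.03750054 0.         0.         0.         0.        ] [[0.018, -1.0, 0.01, 0.015], [0.995, 0.019, 0.095, -0.527], [-0.095, 0.009, 0.995, -1.158], [0.0, 0.0, 0.0, 1.0]]
scene [[473.5, 0.0, 316.2], [0.0, 473.5, 189.4], [0.0, 0.0, 1.0]] [0.02497062 0.         0.         0.         0.        ] [[-0.169, 0.985, -0.021, 0.032], [-0.647, -0.095, 0.756, 0.289], [0.743, 0.141, 0.654, -1.453], [0.0, 0.0, 0.0, 1.0]]
```

View pics/top0.png

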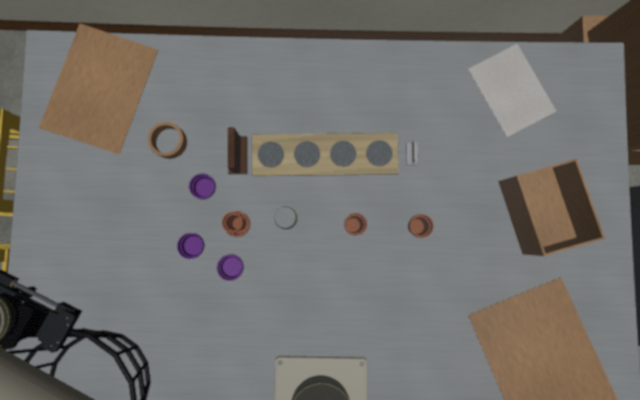

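View pics/scene0.png

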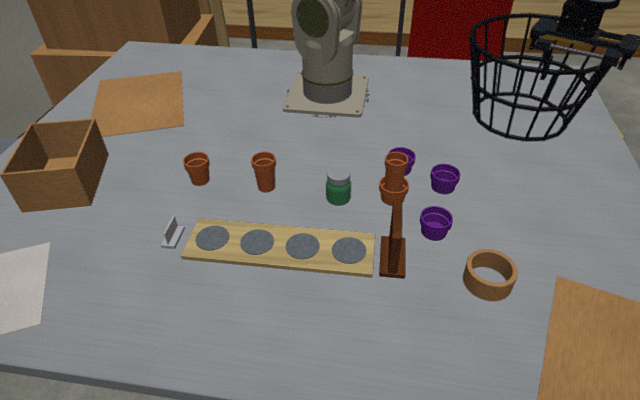

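The top view shows the nested pair at (236,223), two more terracotta pots at (355,223) and (420,226), and purple look-alikes at (202,186), (191,245) and (230,267), which I'll leave alone. The jar is at (286,217). The bookend is at the left end of the row, by the pad at (271,154). In the scene view, the pot at (264,172) looks taller (85) than the one at (197,168) (65).

```bash
cat > h.py <<'E'
import numpy as np,cv2
def load(n): return dict(np.load(n+"0.npz"))
def ray(c,uv,z):
    p=cv2.undistortPoints(np.array([[uv]],float),c["mtx"],c["dist"])[0,0]
    R,t=c["view"][:3,:3],c["view"][:3,3]
    d=R.T@np.array([p[0],-p[1],-1.]);o=-R.T@t
    return o+d*(z-o[2])/d[2]
def cloud(c):
    h,w=c["z_map"].shape;u,v=np.meshgrid(np.arange(w),np.arange(h))
    p=cv2.undistortPoints(np.stack([u,v],-1).reshape(-1,1,2).astype(float),c["mtx"],c["dist"])[:,0]
    z=c["z_map"].reshape(-1,1);q=np.hstack([p[:,:1]*z,-p[:,1:]*z,-z])
    return ((q-c["view"][:3,3])@c["view"][:3,:3]).reshape(h,w,3)
def circ(P):
    A=np.c_[2*P,np.ones(len(P))];s=np.linalg.lstsq(A,(P**2).sum(1),rcond=None)[0]
    return s[:2],np.sqrt(s[2]+s[0]**2+s[1]**2)
E
python3 - <<'E'
from h import *
c=load("top");W=cloud(c)
hsv=cv2.cvtColor(c["image"],cv2.COLOR_RGB2HSV)
print("pads")
for u,v in((271,154),(307,154),(343,154),(379,153)):
    m=((hsv[...,1]<60)&(hsv[...,2]<130)).astype(np.uint8);k=np.zeros_like(m);cv2.circle(k,(u,v),17,1,-1)
    n,l,s,ce=cv2.connectedComponentsWithStats(m*k);i=1+np.argmax(s[1:,4]);print(s[i],ce[i],np.round(ray(c,ce[i],.014),4))
for nm,(u,v) in dict(nest=(236,223),b=(355,223),a=(420,226),jar=(286,217)).items():
    P=W[v-22:v+23,u-22:u+23].reshape(-1,3);P=P[P[:,2]>.015]
    zm=np.percentile(P[:,2],97);print(nm,"zmax",zm,np.histogram(P[:,2],bins=np.arange(.01,.13,.01))[0])
    m=((hsv[...,0]<14)&(hsv[...,1]>110)).astype(np.uint8)[v-22:v+23,u-22:u+23]
    if nm!="jar":
        cn=max(cv2.findContours(m,0,2)[0],key=cv2.contourArea)
        (x,y),ax,_=cv2.fitEllipse(cn);print(" ellipse",x+u-22,y+v-22,ax)
        for z in(.045,.065,.085): print("  ",z,np.round(ray(c,(x+u-22,y+v-22),z),4))
    T=P[P[:,2]>zm-.008];print(" top pts",len(T),circ(T[:,:2]),T[:,:2].min(0),T[:,:2].max(0))
im=np.hstack([cv2.resize(load(n)["image"][a:b,d:e,::-1],(400,400),interpolation=2) for n,a,b,d,e in(("top",170,290,180,300),("scene",130,230,340,440))])
cv2.imwrite("pics/crop1.png",im)
E
```

```text
pads
[257 141  27  27 577] [270.35701906 153.94107452] [0.632 0.141 0.014]
[294 140  26  28 576] [306.57465278 153.41840278] [0.6353 0.0461 0.014 ]
[330 140  27  27 577] [342.72963605 153.10398614] [ 0.638  -0.0489  0.014 ]
[366 140  27  27 570] [378.86140351 152.90526316] [ 0.6403 -0.1439  0.014 ]
nest zmax 0.11961898926516785 [22 58 29 91 20 18 12 19 53 33 99]
 ellipse 235.7417106628418 223.31864166259766 (22.413068771362305, 24.735965728759766)
   0.045 [0.4479 0.2204 0.045 ]
   0.065 [0.4473 0.2172 0.065 ]
   0.085 [0.4467 0.214  0.085 ]
 top pts 105 (array([0.43339515, 0.1384456 ]), np.float64(0.08851227857065999)) [0.41444337 0.03485206] [0.47244119 0.24442248]
b zmax 0.08906860617013534 [  7  11  21  12  23  66  19 108   1   0   0]
 ellipse 351.9039878845215 224.30938339233398 (13.058762550354004, 14.73785400390625)
   0.045 [ 0.4506 -0.072   0.045 ]
   0.065 [ 0.4499 -0.0702  0.065 ]
   0.085 [ 0.4493 -0.0684  0.085 ]
 top pts 110 (array([ 0.43883507, -0.04030321]), np.float64(0.050045549822317965)) [ 0.41444337 -0.10520929] [0.47721171 0.03485206]
a zmax 0.0684338498262081 [ 14  33  31  72  49 116   0   0   0   0   0]
 ellipse 416.4599800109863 224.99466705322266 (12.642487525939941, 17.682783126831055)
   0.045 [ 0.4519 -0.2349  0.045 ]
   0.065 [ 0.4512 -0.2302  0.065 ]
   0.085 [ 0.4506 -0.2256  0.085 ]
 top pts 123 (array([ 0.42591629, -0.11655292]), np.float64(0.13282472849809546)) [ 0.41444337 -0.2722602 ] [0.4788549  0.03485206]
jar zmax 0.0796628741093976 [  3   2   4  49   9   5 355   3   0   0   0]
 top pts 347 (array([0.45274855, 0.08371054]), np.float64(0.026692344842823318)) [0.41444337 0.03485206] [0.48948152 0.12282129]
```

View pics/crop1.png

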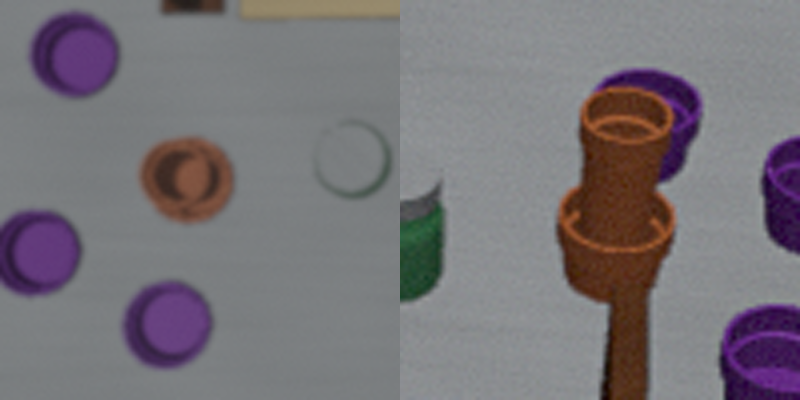

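The crop confirms it: the tall pot stands inside the short one at top (236,223), and the purple ones are separate. I'll refit the rims without the invalid depth points.

```bash
python3 - <<'E'
from h import *
c=load("top");W=cloud(c)
hsv=cv2.cvtColor(c["image"],cv2.COLOR_RGB2HSV)
red=((hsv[...,0]<16)|(hsv[...,0]>172))&(hsv[...,1]>80)
for nm,(u,v),z in(("p110",(236,223),.116),("p45",(236,223),.045),("p85",(355,223),.085),("p65",(420,226),.065),("jar",(286,217),.075)):
    k=np.zeros(red.shape,bool);k[v-20:v+21,u-20:u+21]=1
    m=k&(abs(W[...,2]-z-.002)<(.01))
    T=W[m]; 
    (x,y),r=cv2.minEnclosingCircle(T[:,:2].astype(np.float32));print(nm,len(T),"enc",np.round((x,y,r),4))
    cn=max(cv2.findContours((m if nm in("p110","jar") else k&red).astype(np.uint8),0,1)[0],key=cv2.contourArea)
    (x,y),ra=cv2.minEnclosingCircle(cn);print("  img",(x,y,ra),np.round(ray(c,(x,y),z),4))
m=(W[...,2]>.08)&(W[...,2]<.13);m[:,:225]=0;m[:,250:]=0;m[:120]=0;m[180:]=0
print("bookend top",W[m].min(0),W[m].max(0))
E
```

```text
p110 109 enc [0.4482 0.2197 0.0252]
  img (231.42465209960938, 222.0821990966797, 10.63067626953125) [0.4485 0.2193 0.116 ]
p45 111 enc [0.4468 0.2202 0.0325]
  img (235.40908813476562, 223.22727966308594, 13.465237617492676) [0.4481 0.2213 0.045 ]
p85 116 enc [ 0.4503 -0.0786  0.0279]
  img (355.2112121582031, 223.89654541015625, 10.614174842834473) [ 0.4505 -0.0764  0.085 ]
p65 133 enc [ 0.45   -0.2427  0.03  ]
  img (420.4130554199219, 225.5, 11.683732986450195) [ 0.4502 -0.24    0.065 ]
jar 361 enc [0.465  0.0966 0.0267]
  img (284.6216125488281, 217.05404663085938, 10.818516731262207) [0.4645 0.0964 0.075 ]
bookend top [0.57813994 0.21825035 0.0801926 ] [0.676622   0.23893696 0.11784444]
```

```bash
python3 - <<'E'
from h import *
c=load("top");W=cloud(c);
R=W[325:400,60:160].reshape(-1,3);R=R[(R[:,2]>.02)&(R[:,2]<.6)]
print(np.percentile(R,[1,25,50,75,99],axis=0).round(3))
c=load("scene");W=cloud(c)
R=W[15:140,465:560].reshape(-1,3);R=R[(R[:,2]>.02)&(R[:,2]<.5)&(R[:,0]<.6)]
print(np.percentile(R,[1,25,50,75,99],axis=0).round(3))
E
```

```text
[[0.054 0.384 0.028]
 [0.121 0.413 0.114]
 [0.169 0.445 0.22 ]
 [0.2   0.483 0.225]
 [0.248 0.598 0.336]]
[[-0.547  0.383  0.022]
 [-0.063  0.445  0.104]
 [ 0.148  0.492  0.163]
 [ 0.213  0.532  0.227]
 [ 0.285  0.642  0.337]]
```

Request:
step_arm([
  [0.3,0,1],
  [0.6,0,1],
  [0.8,0,1],
  [0.9,0,0.5],
  [0.7,-0.9,0],
  [0.5,-1,0],
  [0.5,-1,0],
  [0.5,-1,0],
  [0.5,-1,0],
  [0.5,-1,0],
  [0.5,-1,0],
  [0.5,-1,0],
], turn=[0,0,0,0,-0.9,-0.9,-0.9,-0.9,-0.9,-0.9,-0.9,-0.9], grip=0, newtons=15)

```text
time: 1.3
ee_pos: [0.4442, 0.3631, 0.3097]
eef_rot: [0.614, 0.789, -0.0, -0.0]
ft_force: [0.9, -0.4, -0.0]
width: 0.087
grip_force: 0.0
```

Request:
step_arm([
  [0.16,-0.95,0],
  [0,-0.95,0],
  [0,-0.95,-0.5],
  [0,-0.95,-0.7],
  [0,-0.95,-0.8],
  [0,-1,-0.8],
  [0,0,0],
  [0,0,0],
], turn=[-0.4,-0.4,-0.4,-0.4,-0.3,-0.2,0,0])

```text
time: 2.1
ee_pos: [0.4478, 0.2204, 0.24]
eef_rot: [0.707, 0.707, -0.0, -0.0]
ft_force: [-0.2, 0.3, 0.1]
width: 0.0867
grip_force: 0.0
```

```bash
python3 - <<'E'
from bench import *
import cv2,numpy as np
s=read_state();print(np.round(s["ee_pos"],4),np.round(s["eef_rot"],3),np.round(s["joint_positions"],2))
c=camera("wrist");cv2.imwrite("pics/w1.png",c["image"][:,:,::-1]);np.savez("wrist0.npz",**c)
E
```

```text
[0.4478 0.2204 0.24  ] [ 0.707  0.707 -0.    -0.   ] [-0.8   0.04  0.26  1.77 -0.01  1.33 -0.54]
```

View pics/w1.png

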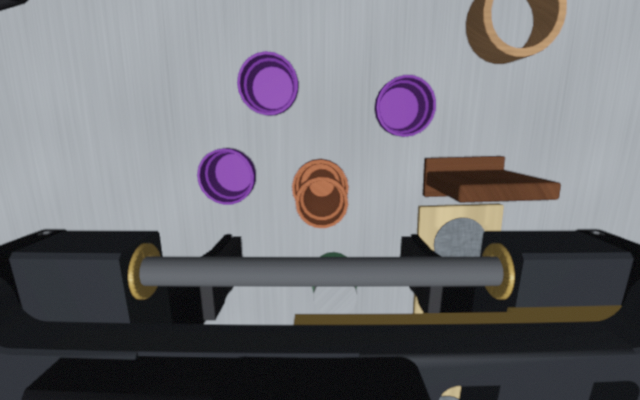

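The wrist view shows the tall pot's rim at (321,202), the short pot's rim at (320,186), purple pots clear of it, and the bookend at right.

```bash
python3 - <<'E'
from h import *
c=load("wrist");W=cloud(c)
hsv=cv2.cvtColor(c["image"],cv2.COLOR_RGB2HSV)
k=np.zeros(W.shape[:2],bool);k[150:235,280:360]=1
for z in(.116,.045):
    m=k&(abs(W[...,2]-z)<.009);T=W[m]
    (x,y),r=cv2.minEnclosingCircle(T[:,:2].astype(np.float32));print(z,len(T),T[:,2].mean(),np.round((x,y,r),4))
    cn=max(cv2.findContours(m.astype(np.uint8),0,1)[0],key=cv2.contourArea);(x,y),r=cv2.minEnclosingCircle(cn);print((x,y,r),np.round(ray(c,(x,y),z),4))
E
```

```text
0.116 734 0.11501132912205547 [0.4473 0.2199 0.0251]
(320.9556884765625, 201.6012725830078, 26.609500885009766) [0.4476 0.2207 0.116 ]
0.045 527 0.04498273806444293 [0.4457 0.2206 0.0331]
(319.38763427734375, 187.088134765625, 28.464414596557617) [0.4457 0.2215 0.045 ]
```

Request:
step_arm([
  [0,0,-1],
  [0,0,-1],
  [0,0,-1],
  [0,0,-1],
  [0,0,-1],
  [0,0,-0.7],
  [0,0,-0.38],
  [0,0,0],
], turn=[0,0,0,0,0,0,0,0])

```text
time: 2.95
ee_pos: [0.4476, 0.2211, 0.0875]
eef_rot: [0.706, 0.708, -0.001, -0.0]
ft_force: [0.4, 0.9, 1.2]
width: 0.0869
grip_force: 0.0
```

Request:
step_arm([
  [0,0,0],
  [0,0,0],
  [0,0,0],
  [0,0,0],
  [0,0,0],
  [0,0,0],
  [0,0,0],
  [0,0,0],
], turn=[0,0,0,0,0,0,0,0], grip=1, newtons=15)

```text
time: 3.75
ee_pos: [0.4482, 0.2206, 0.0883]
eef_rot: [0.707, 0.707, 0.0, 0.0]
ft_force: [-0.0, -0.8, 1.8]
width: 0.049
grip_force: 14.9
```

Request:
step_arm([
  [0,0,0.3],
  [0,0,0.5],
  [0,0,0.6],
  [0,0,0.8],
  [0,0,0.8],
  [0,0,1],
  [0,0,1],
  [0,0,1],
  [0,0,0],
], turn=[0,0,0,0,0,0,0,0,0])

```text
time: 4.65
ee_pos: [0.4493, 0.2212, 0.2423]
eef_rot: [0.707, 0.707, 0.003, 0.0]
ft_force: [0.1, 1.0, -1.8]
width: 0.0488
grip_force: 15.0
```

```bash
python3 - <<'E'
from bench import *
import cv2,numpy as np
c=camera("scene");cv2.imwrite("pics/s2.png",c["image"][60:300,160:520,::-1].repeat(2,0).repeat(2,1))
E
```

```text
(no output)
```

View pics/s2.png

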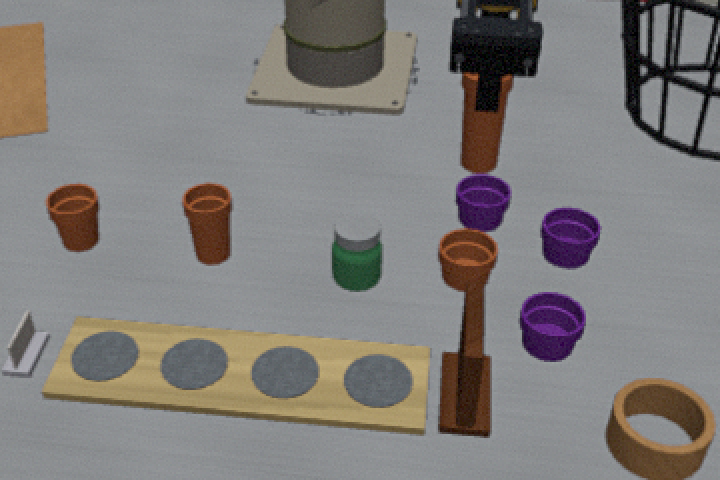

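The tall pot is out and hanging upright at (481,120), and the short pot stayed put at (468,257).

Request:
step_arm([
  [0,-0.6,0],
  [0.3,-0.9,0],
  [0.6,-0.9,0],
  [0.9,-0.6,0],
  [0.9,-0.2,0],
  [0.9,0,0],
  [0.9,0,0],
  [0.9,0,0],
  [0.9,0,0],
  [0.6,0,0],
  [0.4,0,0],
  [0,0,0],
], turn=[0,0,0,0,0,0,0,0,0,0,0,0])

```text
time: 5.9
ee_pos: [0.6306, 0.1392, 0.2368]
eef_rot: [0.707, 0.707, -0.001, -0.0]
ft_force: [0.1, -0.3, -2.5]
width: 0.0497
grip_force: 15.0
```

Request:
step_arm([
  [0,0,-1],
  [0,0,-1],
  [0,0,-1],
  [0,0,-0.8],
  [0,0,-0.5],
  [0,0,-0.3],
  [0,0,0],
  [0,0,0],
], turn=[0,0,0,0,0,0,0,0])

```text
time: 6.7
ee_pos: [0.6308, 0.1406, 0.124]
eef_rot: [0.707, 0.707, 0.001, 0.0]
ft_force: [0.0, 0.4, -1.4]
width: 0.0488
grip_force: 15.0
```

```bash
python3 - <<'E'
from bench import *
import cv2,numpy as np
s=read_state();print(np.round(s["ee_pos"],4),np.round(s["eef_rot"],4),np.round(s["joint_positions"],2))
c=camera("wrist");cv2.imwrite("pics/w2.png",c["image"][:,:,::-1]);np.savez("wrist0.npz",**c)
E
```

```text
[0.6308 0.1406 0.124 ] [7.068e-01 7.074e-01 5.000e-04 3.000e-04] [-0.58  0.46  0.39  1.54 -0.18  1.18 -0.16]
```

View pics/w2.png

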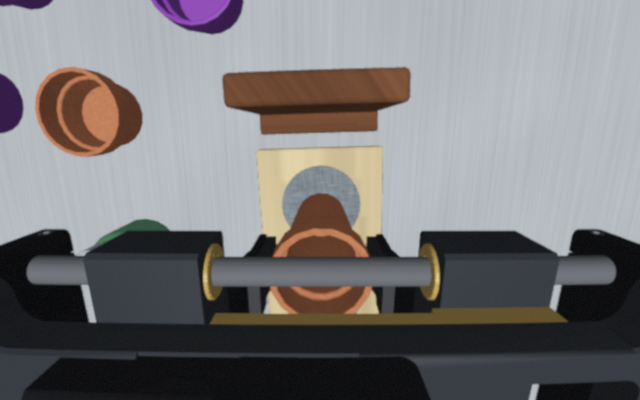

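The pot is held over the end pad, with the pad's visible part centred near (321,203) and the bookend beyond it. I'll fit the pad edge from here.

```bash
cat >> h.py <<'E'
def padfit(c,box):
    hsv=cv2.cvtColor(c["image"],cv2.COLOR_RGB2HSV);u0,u1,v0,v1=box
    k=np.zeros(hsv.shape[:2],np.uint8);k[v0:v1,u0:u1]=1
    m=((hsv[...,1]<60)&(k>0)).astype(np.uint8)
    cn=max(cv2.findContours(m,0,1)[0],key=cv2.contourArea)[:,0]
    P=np.array([ray(c,p,.014)[:2] for p in cn.astype(float) if u0+2<p[0]<u1-3 and v0+2<p[1]<v1-3])
    for _ in range(6):
        ce,r=circ(P);e=abs(np.hypot(*(P-ce).T)-r)
        if e.max()<.0015:break
        P=P[e<max(.0015,np.percentile(e,85))]
    return ce.round(4),round(r,4),len(P),m.sum()
E
python3 - <<'E'
from h import *
c=load("wrist");W=cloud(c)
for v1 in(200,210,220): print(padfit(c,(265,378,155,v1)))
k=np.zeros(W.shape[:2],bool);k[40:170,20:150]=1
T=W[k&(abs(W[...,2]-.045)<.006)];print(cv2.minEnclosingCircle(T[:,:2].astype(np.float32)))
k[:]=0;k[180:320,250:390]=1
T=W[k&(abs(W[...,2]-.15)<.01)];print("pot rim",T[:,2].mean(),cv2.minEnclosingCircle(T[:,:2].astype(np.float32)))
E
```

```text
(array([0.6307, 0.1415]), np.float64(0.0352), 87, np.uint64(1994))
(array([0.6307, 0.1413]), np.float64(0.0353), 117, np.uint64(2400))
(array([0.6307, 0.1415]), np.float64(0.0352), 125, np.uint64(2676))
((0.4466796815395355, 0.22052229940891266), 0.03424520790576935)
pot rim 0.14828042401882355 ((0.6305788159370422, 0.1495370864868164), 0.03339201211929321)
```

Request:
step_arm([
  [0,0,-0.4],
  [0,0,-0.3],
  [0,0,-0.2],
  [0,0,-0.1],
  [0,0,-0.06],
  [0,0,0],
  [0,0,0],
], turn=[0,0,0,0,0,0,0])

```text
time: 7.45
ee_pos: [0.6307, 0.1406, 0.0968]
eef_rot: [0.707, 0.707, 0.0, 0.0]
ft_force: [1.0, 0.1, -2.8]
width: 0.0489
grip_force: 15.0
```

Request:
step_arm([
  [0,0,-0.05],
  [0,0,0],
  [0,0,0],
], turn=[0,0,0])

```text
time: 7.75
ee_pos: [0.6309, 0.1406, 0.0963]
eef_rot: [0.707, 0.707, 0.001, 0.0]
ft_force: [-1.7, -0.3, 6.5]
width: 0.049
grip_force: 14.8
```

```bash
python3 - <<'E'
from bench import *
s=read_state();print(s["ee_pos"],s["ft_force"])
E
```

```text
[0.63092096 0.14060806 0.09631769] [-1.74735588 -0.29230322  6.47152612]
```

Contact at 6.5 N, so I'll release, retreat upward and go for the 85 pot.

Request:
step_arm([
  [0,0,0],
  [0,0,0],
  [0,0,0],
  [0,0,0],
  [0,0,0],
  [0,0,0],
  [0,0,0.4],
  [0,0,0.8],
  [0,0,1],
  [0,0,1],
  [0,0,1],
  [0,0,0.5],
], turn=[0,0,0,0,0,0,0,0,0,0,0,0], grip=0)

```text
time: 8.95
ee_pos: [0.6314, 0.1405, 0.2161]
eef_rot: [0.707, 0.707, 0.002, 0.001]
ft_force: [0.8, 0.8, 0.1]
width: 0.0869
grip_force: 0.0
```

Request:
step_arm([
  [-0.5,-0.6,0],
  [-0.7,-0.9,0],
  [-0.8,-0.95,0],
  [-0.8,-0.95,0],
  [-0.8,-0.95,0],
  [-0.8,-0.95,0],
  [-0.8,-0.95,0],
  [-0.8,-0.95,0],
  [-0.7,-0.9,0],
  [-0.52,-0.64,0],
  [0,0,0],
  [0,0,0],
], turn=[0,0,0,0,0,0,0,0,0,0,0,0])

```text
time: 10.15
ee_pos: [0.4502, -0.0776, 0.213]
eef_rot: [0.707, 0.707, 0.0, 0.0]
ft_force: [-0.4, 0.3, 0.4]
width: 0.0875
grip_force: 0.0
```

```bash
cat >> h.py <<'E'
def look(z,xy):
    from bench import camera,read_state
    c=camera("wrist");W=cloud(c);np.savez("wrist0.npz",**c)
    print("tcp",np.round(read_state()["ee_pos"],4))
    k=(np.hypot(W[...,0]-xy[0],W[...,1]-xy[1])<.045)&(abs(W[...,2]-z)<.008)&(cv2.cvtColor(c["image"],cv2.COLOR_RGB2HSV)[...,1]>70)
    T=W[k];print("depth",len(T),cv2.minEnclosingCircle(T[:,:2].astype(np.float32)))
    cn=max(cv2.findContours(k.astype(np.uint8),0,1)[0],key=cv2.contourArea);(x,y),r=cv2.minEnclosingCircle(cn);print("img",(x,y,r),np.round(ray(c,(x,y),z),4))
E
python3 -c "
from h import *
look(.085,(.4505,-.078))"
```

```text
tcp [ 0.4505 -0.0772  0.2129]
depth 738 ((0.4495943784713745, -0.07638049870729446), 0.027776116505265236)
img (320.5, 198.86956787109375, 29.0810546875) [ 0.4497 -0.0755  0.085 ]
```

Request:
step_arm([
  [0,0.03,-1],
  [0,0,-1],
  [0,0,-1],
  [0,0,-1],
  [0,0,-1],
  [0,0,-0.8],
  [0,0,-0.44],
  [0,0,0],
], turn=[0,0,0,0,0,0,0,0])

```text
time: 11.0
ee_pos: [0.4494, -0.0767, 0.0556]
eef_rot: [0.706, 0.708, -0.001, -0.001]
ft_force: [0.2, -0.8, 0.5]
width: 0.0868
grip_force: 0.0
```

Request:
step_arm([
  [0,0,0],
  [0,0,0],
  [0,0,0],
  [0,0,0],
  [0,0,0],
  [0,0,0],
  [0,0,0],
], turn=[0,0,0,0,0,0,0], grip=1, newtons=15)

```text
time: 11.7
ee_pos: [0.4503, -0.0772, 0.0572]
eef_rot: [0.707, 0.707, 0.0, 0.0]
ft_force: [-0.8, 0.5, 4.9]
width: 0.0545
grip_force: 14.7
```

Request:
step_arm([
  [0,0,0.4],
  [0,0,0.6],
  [0,0,1],
  [0,0,1],
  [0,0,1],
  [0,0,0],
], turn=[0,0,0,0,0,0])

```text
time: 12.3
ee_pos: [0.4516, -0.0775, 0.1601]
eef_rot: [0.707, 0.707, 0.002, 0.002]
ft_force: [-0.4, -0.4, -1.5]
width: 0.0544
grip_force: 15.0
```

Request:
step_arm([
  [0.4,0.3,0],
  [0.7,0.45,0],
  [0.9,0.6,0],
  [0.9,0.6,0],
  [0.9,0.6,0],
  [0.9,0.6,0],
  [0.9,0.6,0],
  [0.8,0.55,0],
  [0.6,0.4,0],
  [0.35,0.25,0],
  [0,0,-0.7],
  [0,0,0],
], turn=[0,0,0,0,0,0,0,0,0,0,0,0])

```text
time: 13.5
ee_pos: [0.6322, 0.0467, 0.1361]
eef_rot: [0.707, 0.708, -0.002, -0.001]
ft_force: [-1.3, 0.4, -1.4]
width: 0.0547
grip_force: 15.0
```

```bash
python3 - <<'E'
from bench import *
import cv2,numpy as np
s=read_state();print(np.round(s["ee_pos"],4))
c=camera("wrist");cv2.imwrite("pics/w3.png",c["image"][:,:,::-1]);np.savez("wrist0.npz",**c)
E
```

```text
[0.6322 0.0467 0.1361]
```

View pics/w3.png

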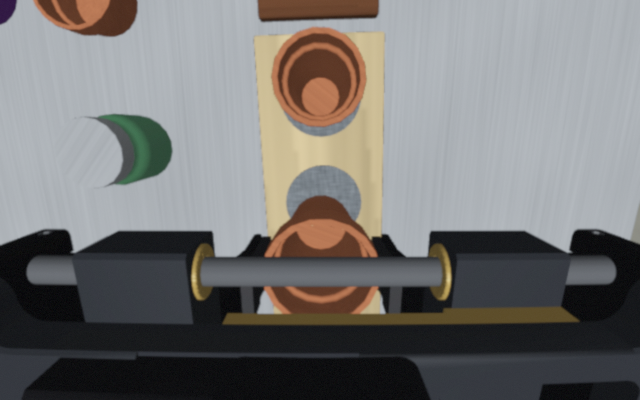

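The tall pot stands upright on its pad at (320,85), and the next pad's far edge shows at (324,170) above the held pot.

```bash
python3 - <<'E'
from h import *
c=load("wrist");W=cloud(c)
for v1 in(194,202,210): print(padfit(c,(270,380,155,v1)))
k=np.hypot(W[...,0]-.63,W[...,1]-.14)<.05
T=W[k&(abs(W[...,2]-.124)<.006)];print(cv2.minEnclosingCircle(T[:,:2].astype(np.float32)))
E
```

```text
(array([0.6335, 0.0463]), np.float64(0.0353), 84, np.uint64(1636))
(array([0.6335, 0.0464]), np.float64(0.0352), 91, np.uint64(2098))
(array([0.6335, 0.0464]), np.float64(0.0352), 115, np.uint64(2364))
((0.6304053068161011, 0.13932400941848755), 0.025084005668759346)
```

Request:
step_arm([
  [0.05,-0.04,-0.6],
  [0,0,-0.8],
  [0,0,-0.6],
  [0,0,-0.3],
  [0,0,-0.2],
  [0,0,-0.05],
  [0,0,0],
  [0,0,0],
], turn=[0,0,0,0,0,0,0,0])

```text
time: 14.35
ee_pos: [0.6354, 0.0455, 0.0763]
eef_rot: [0.707, 0.707, 0.0, 0.0]
ft_force: [-0.2, -0.3, -0.9]
width: 0.0543
grip_force: 15.0
```

Request:
step_arm([
  [-0.07,0,-0.1],
  [0,0,-0.07],
  [0,0,-0.04],
  [0,0,0],
  [0,0,0],
  [0,0,0],
], turn=[0,0,0,0,0,0])

```text
time: 14.95
ee_pos: [0.6333, 0.0456, 0.0712]
eef_rot: [0.707, 0.707, 0.0, -0.0]
ft_force: [-3.3, 0.4, 7.5]
width: 0.0544
grip_force: 14.7
```

Request:
step_arm([
  [0,0,0],
  [0,0,0],
  [0,0,0],
  [0,0,0],
  [0,0,0],
  [0,0,0.4],
  [0,0,0.8],
  [0,0,1],
  [0,0,1],
  [0,0,1],
  [0,0,1],
  [0,0,0.5],
], turn=[0,0,0,0,0,0,0,0,0,0,0,0], grip=0)

```text
time: 16.15
ee_pos: [0.6341, 0.0454, 0.216]
eef_rot: [0.707, 0.707, 0.001, 0.001]
ft_force: [0.6, -0.7, -0.9]
width: 0.0868
grip_force: 0.0
```

Request:
step_arm([
  [-0.4,-0.6,0],
  [-0.6,-1,0],
  [-0.6,-1,0],
  [-0.6,-1,0],
  [-0.6,-1,0],
  [-0.7,-1,0],
  [-0.7,-1,0],
  [-0.7,-1,0],
  [-0.7,-1,0],
  [-0.7,-1,0],
  [-0.6,-1,-0.5],
  [-0.4,-0.8,-0.5],
], turn=[0,0,0,0,0,0,0,0,0,0,0,0])

```text
time: 17.35
ee_pos: [0.4496, -0.2411, 0.1878]
eef_rot: [0.707, 0.707, 0.0, 0.0]
ft_force: [0.4, -0.7, -0.3]
width: 0.087
grip_force: 0.0
```

Request:
step_arm([
  [0,-0.05,0],
  [0,0,0],
  [0,0,0],
], turn=[0,0,0])

```text
time: 17.65
ee_pos: [0.4515, -0.2399, 0.1882]
eef_rot: [0.706, 0.708, 0.0, 0.0]
ft_force: [0.1, 0.0, -0.5]
width: 0.0872
grip_force: 0.0
```

```bash
python3 -c "
from h import *
look(.065,(.450,-.241))"
```

```text
tcp [ 0.4515 -0.2398  0.1882]
depth 828 ((0.44886380434036255, -0.24161531031131744), 0.029915276914834976)
img (318.7381286621094, 202.76248168945312, 31.64046287536621) [ 0.4493 -0.2404  0.065 ]
```

Request:
step_arm([
  [-0.09,-0.04,-1],
  [0,0,-1],
  [0,0,-1],
  [0,0,-1],
  [0,0,-1],
  [0,0,-0.7],
  [0,0,-0.3],
  [0,0,0],
], turn=[0,0,0,0,0,0,0,0])

```text
time: 18.5
ee_pos: [0.4485, -0.2411, 0.0374]
eef_rot: [0.706, 0.708, -0.0, -0.001]
ft_force: [0.7, -0.1, 0.4]
width: 0.0867
grip_force: 0.0
```

Request:
step_arm([
  [0,0,0],
  [0,0,0],
  [0,0,0],
  [0,0,0],
  [0,0,0],
  [0,0,0],
  [0,0,0],
], turn=[0,0,0,0,0,0,0], grip=1, newtons=15)

```text
time: 19.2
ee_pos: [0.4489, -0.2419, 0.0382]
eef_rot: [0.707, 0.707, 0.0, 0.0]
ft_force: [1.5, 0.4, 3.8]
width: 0.0586
grip_force: 14.6
```

Request:
step_arm([
  [0,0,0.4],
  [0,0,0.6],
  [0,0,1],
  [0,0,1],
  [0,0,1],
  [0,0,0],
  [0,0,0],
], turn=[0,0,0,0,0,0,0])

```text
time: 19.9
ee_pos: [0.4484, -0.2417, 0.1381]
eef_rot: [0.707, 0.707, 0.0, 0.0]
ft_force: [-0.6, -0.4, -1.3]
width: 0.0584
grip_force: 15.0
```

Request:
step_arm([
  [0.4,0.4,0],
  [0.7,0.7,0],
  [0.85,0.9,0],
  [0.85,0.9,0],
  [0.85,0.9,0],
  [0.85,0.9,0],
  [0.9,0.9,0],
  [0.9,0.9,0],
  [0.7,0.7,0],
  [0.5,0.5,0],
  [0,0,-0.8],
  [0,0,0],
], turn=[0,0,0,0,0,0,0,0,0,0,0,0])

```text
time: 21.1
ee_pos: [0.6343, -0.0473, 0.1138]
eef_rot: [0.706, 0.708, -0.002, -0.002]
ft_force: [-1.0, -0.2, -0.8]
width: 0.0587
grip_force: 15.0
```

Request:
step_arm([
  [0,0,0],
  [0,0,0],
], turn=[0,0])

```text
time: 21.3
ee_pos: [0.636, -0.0495, 0.1182]
eef_rot: [0.707, 0.707, 0.0, 0.0]
ft_force: [-0.9, -0.0, -1.3]
width: 0.0585
grip_force: 15.0
```

```bash
python3 - <<'E'
from bench import *
from h import *
s=read_state();print(np.round(s["ee_pos"],4))
c=camera("wrist");cv2.imwrite("pics/w4.png",c["image"][:,:,::-1]);np.savez("wrist0.npz",**c)
for v1 in(186,194,202): print(padfit(c,(270,380,152,v1)))
W=cloud(c)
k=np.hypot(W[...,0]-.6335,W[...,1]-.046)<.05
T=W[k&(abs(W[...,2]-.099)<.006)];print(cv2.minEnclosingCircle(T[:,:2].astype(np.float32)))
E
```

```text
[ 0.636  -0.0495  0.1182]
(array([ 0.6365, -0.049 ]), np.float64(0.0355), 68, np.uint64(1014))
(array([ 0.6365, -0.0485]), np.float64(0.035), 84, np.uint64(1610))
(array([ 0.6365, -0.0485]), np.float64(0.0351), 100, np.uint64(2243))
((0.6327632069587708, 0.04596199840307236), 0.02819158136844635)
```

View pics/w4.png

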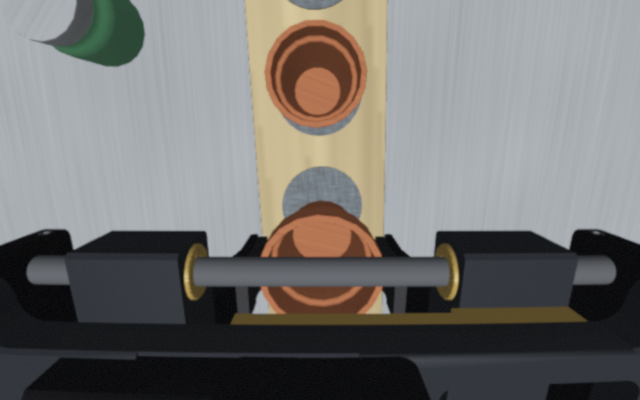

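The 85 pot is centred on its pad at (317,75), and the held pot is aligned with the pad whose far edge is at (322,168). Lowering it now.

Request:
step_arm([
  [0.02,0.02,-0.6],
  [0,0,-0.8],
  [0,0,-0.6],
  [0,0,-0.3],
  [0,0,-0.2],
  [0,0,-0.08],
  [0,0,0],
  [0,0,0],
], turn=[0,0,0,0,0,0,0,0])

```text
time: 22.15
ee_pos: [0.6369, -0.0487, 0.0539]
eef_rot: [0.707, 0.707, 0.0, 0.0]
ft_force: [1.1, 0.7, -1.2]
width: 0.0587
grip_force: 15.0
```

Request:
step_arm([
  [0,0,-0.05],
  [0,0,-0.03],
  [0,0,0],
  [0,0,0],
  [0,0,0],
], turn=[0,0,0,0,0])

```text
time: 22.65
ee_pos: [0.6371, -0.0488, 0.0522]
eef_rot: [0.707, 0.707, 0.001, 0.0]
ft_force: [-1.3, -0.3, 5.2]
width: 0.0587
grip_force: 14.5
```

Request:
step_arm([
  [0,0,0],
  [0,0,0],
  [0,0,0],
  [0,0,0],
  [0,0,0],
  [0,0,0.4],
  [0,0,0.8],
  [0,0,1],
  [0,0,1],
  [0,0,1],
  [0,0,1],
  [0,0,0.7],
], turn=[0,0,0,0,0,0,0,0,0,0,0,0], grip=0)

```text
time: 23.85
ee_pos: [0.637, -0.049, 0.2017]
eef_rot: [0.707, 0.707, 0.001, 0.001]
ft_force: [-0.2, 1.1, 0.4]
width: 0.0868
grip_force: 0.0
```

Request:
step_arm([
  [-0.5,0.5,0],
  [-0.7,0.9,0],
  [-0.7,1,0],
  [-0.7,1,0],
  [-0.7,1,0],
  [-0.7,1,0],
  [-0.7,1,0],
  [-0.7,1,0],
  [-0.7,1,0],
  [-0.7,1,0],
  [-0.5,0.9,0],
  [-0.34,0.48,0],
], turn=[0,0,0,0,0,0,0,0,0,0,0,0])

```text
time: 25.05
ee_pos: [0.4444, 0.2227, 0.1996]
eef_rot: [0.706, 0.708, 0.001, -0.0]
ft_force: [-0.1, -0.1, 0.2]
width: 0.0869
grip_force: 0.0
```

Request:
step_arm([
  [0,0,-1],
  [0,0,0],
  [0,0,0],
  [0,0,0],
], turn=[0,0,0,0])

```text
time: 25.45
ee_pos: [0.4462, 0.2205, 0.175]
eef_rot: [0.707, 0.707, 0.001, 0.0]
ft_force: [-1.5, -0.8, -0.3]
width: 0.087
grip_force: 0.0
```

```bash
python3 -c "
from h import *
look(.045,(.446,.221))"
```

```text
tcp [0.4462 0.2206 0.175 ]
depth 842 ((0.4461451768875122, 0.22075523436069489), 0.03285223990678787)
img (321.0, 199.39999389648438, 33.92294692993164) [0.4462 0.2217 0.045 ]
```

Request:
step_arm([
  [0,0.02,-1],
  [0,0,-1],
  [0,0,-1],
  [0,0,-1],
  [0,0,-1],
  [0,0,-0.8],
  [0,0,-0.5],
  [0,0,0],
], turn=[0,0,0,0,0,0,0,0])

```text
time: 26.3
ee_pos: [0.445, 0.2207, 0.0155]
eef_rot: [0.707, 0.707, -0.001, -0.0]
ft_force: [-0.9, -0.5, -0.3]
width: 0.0868
grip_force: 0.0
```

Request:
step_arm([
  [0,0,0],
  [0,0,0],
  [0,0,0],
  [0,0,0],
  [0,0,0],
  [0,0,0],
  [0,0,0],
], turn=[0,0,0,0,0,0,0], grip=1, newtons=15)

```text
time: 27.0
ee_pos: [0.446, 0.2216, 0.017]
eef_rot: [0.707, 0.707, 0.001, 0.0]
ft_force: [-1.6, 0.5, 5.8]
width: 0.0639
grip_force: 14.5
```

Request:
step_arm([
  [0,0,0.4],
  [0,0,0.6],
  [0,0,1],
  [0,0,1],
  [0,0,1],
  [0,0,1],
  [0,0,1],
  [0,0,0.5],
  [0,0,0],
  [0,0,0],
], turn=[0,0,0,0,0,0,0,0,0,0])

```text
time: 28.0
ee_pos: [0.4451, 0.2211, 0.178]
eef_rot: [0.707, 0.707, -0.0, -0.0]
ft_force: [0.0, -0.3, -2.0]
width: 0.0635
grip_force: 15.0
```

Request:
step_arm([
  [0.2,-0.5,0],
  [0.4,-0.9,0],
  [0.5,-1,0],
  [0.5,-1,0],
  [0.5,-1,0],
  [0.5,-1,0],
  [0.5,-1,0],
  [0.5,-1,0],
  [0.5,-1,0],
  [0.5,-1,0],
  [0.5,-1,0],
  [0.5,-1,0],
], turn=[0,0,0,0,0,0,0,0,0,0,0,0])

```text
time: 29.2
ee_pos: [0.5851, -0.0661, 0.1776]
eef_rot: [0.707, 0.707, -0.001, -0.0]
ft_force: [0.1, 1.1, -1.1]
width: 0.0638
grip_force: 15.0
```

Request:
step_arm([
  [0.6,-1,0],
  [0.6,-0.9,0],
  [0.5,-0.7,0],
  [0.46,-0.58,0],
  [0,0,-0.8],
  [0,0,-0.8],
  [0,0,-0.6],
  [0,0,-0.4],
  [0,0,0],
  [0,0,0],
  [0,0,0],
], turn=[0,0,0,0,0,0,0,0,0,0,0])

```text
time: 30.3
ee_pos: [0.64, -0.1434, 0.1148]
eef_rot: [0.707, 0.708, 0.0, 0.001]
ft_force: [-0.0, -1.2, -0.6]
width: 0.0636
grip_force: 15.0
```

```bash
python3 - <<'E'
from bench import *
from h import *
s=read_state();print(np.round(s["ee_pos"],4))
c=camera("wrist");cv2.imwrite("pics/w5.png",c["image"][:,:,::-1]);np.savez("wrist0.npz",**c)
for v1 in(186,194,202): print(padfit(c,(270,380,145,v1)))
W=cloud(c)
k=np.hypot(W[...,0]-.6365,W[...,1]+.0485)<.05
T=W[k&(abs(W[...,2]-.079)<.006)];print(cv2.minEnclosingCircle(T[:,:2].astype(np.float32)))
E
```

```text
[ 0.64   -0.1434  0.1148]
(array([ 0.6393, -0.1444]), np.float64(0.0358), 65, np.uint64(900))
(array([ 0.6393, -0.144 ]), np.float64(0.0354), 81, np.uint64(1490))
(array([ 0.6393, -0.1438]), np.float64(0.0353), 97, np.uint64(2129))
((0.6371720433235168, -0.0489041805267334), 0.030087728053331375)
```

View pics/w5.png

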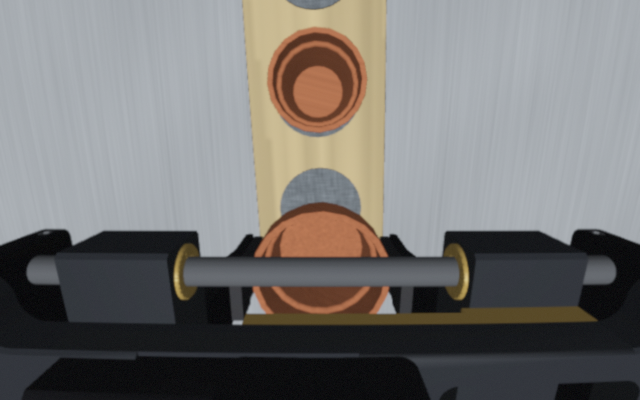

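The 65 pot is centred on its pad at (317,80), and the last pad's far edge shows at (320,168) behind the held short pot.

Request:
step_arm([
  [-0.03,-0.02,-0.6],
  [0,0,-0.8],
  [0,0,-0.8],
  [0,0,-0.6],
  [0,0,-0.3],
  [0,0,-0.15],
  [0,0,-0.05],
  [0,0,0],
  [0,0,0],
], turn=[0,0,0,0,0,0,0,0,0])

```text
time: 31.25
ee_pos: [0.6392, -0.1439, 0.0321]
eef_rot: [0.707, 0.707, 0.0, 0.0]
ft_force: [-0.3, 0.7, -1.1]
width: 0.0638
grip_force: 15.0
```

Request:
step_arm([
  [0,0,-0.04],
  [0,0,-0.03],
  [0,0,0],
  [0,0,0],
  [0,0,0],
], turn=[0,0,0,0,0])

```text
time: 31.75
ee_pos: [0.6392, -0.1439, 0.0311]
eef_rot: [0.707, 0.707, 0.001, 0.0]
ft_force: [-4.3, 0.5, 9.6]
width: 0.0634
grip_force: 14.3
```

Request:
step_arm([
  [0,0,0.02],
  [0,0,0],
  [0,0,0],
  [0,0,0],
  [0,0,0],
  [0,0,0],
  [0,0,0.4],
  [0,0,0.8],
  [0,0,1],
  [0,0,1],
  [0,0,1],
  [0,0,1],
], turn=[0,0,0,0,0,0,0,0,0,0,0,0], grip=0)

```text
time: 32.95
ee_pos: [0.6387, -0.1439, 0.162]
eef_rot: [0.707, 0.707, 0.0, 0.0]
ft_force: [-0.7, 0.1, 0.1]
width: 0.0872
grip_force: 0.0
```

Request:
step_arm([
  [-0.8,0,1],
  [-0.8,0,0.5],
  [-0.8,-0.5,0],
  [-0.8,-0.8,0],
  [-0.8,-0.8,0],
  [-0.8,-0.8,0],
  [-0.8,-0.8,0],
  [0,0,0],
  [0,0,0],
  [0,0,0],
], turn=[0,0,0,0,0,0,0,0,0,0])

```text
time: 33.95
ee_pos: [0.4994, -0.2354, 0.1979]
eef_rot: [0.706, 0.708, 0.0, 0.0]
ft_force: [0.2, 0.4, -0.2]
width: 0.0867
grip_force: 0.0
```

```bash
python3 - <<'E'
from bench import *
from h import *
c=camera("scene");np.savez("scene0.npz",**c);t=camera("top");W=cloud(t)
for nm,(x,y),h in(("110",(.6307,.1414),.124),("85",(.6335,.0464),.099),("65",(.6365,-.0487),.079),("45",(.6393,-.144),.059),("jar",(.465,.0966),.075)):
    T=W[(np.hypot(W[...,0]-x,W[...,1]-y)<.05)&(abs(W[...,2]-h-.002)<.009)]
    print(nm,len(T),[np.round(q,4) for q in cv2.minEnclosingCircle(T[:,:2].astype(np.float32))])
a=cv2.resize(c["image"][130:300,140:430],(580,340));b=cv2.resize(t["image"][110:250,180:440],(580,312)) if 0 else t["image"][110:230,180:440].repeat(2,0).repeat(2,1)
b=cv2.resize(b,(580,250));cv2.imwrite("pics/fin.png",np.vstack([a,b])[:,:,::-1])
E
```

```text
110 109 [array([0.6309, 0.1402]), np.float64(0.0251)]
85 122 [array([0.6334, 0.0454]), np.float64(0.029)]
65 124 [array([ 0.6376, -0.05  ]), np.float64(0.0304)]
45 134 [array([ 0.6389, -0.1466]), np.float64(0.0332)]
jar 359 [array([0.4648, 0.0965]), np.float64(0.0267)]
```

View pics/fin.png

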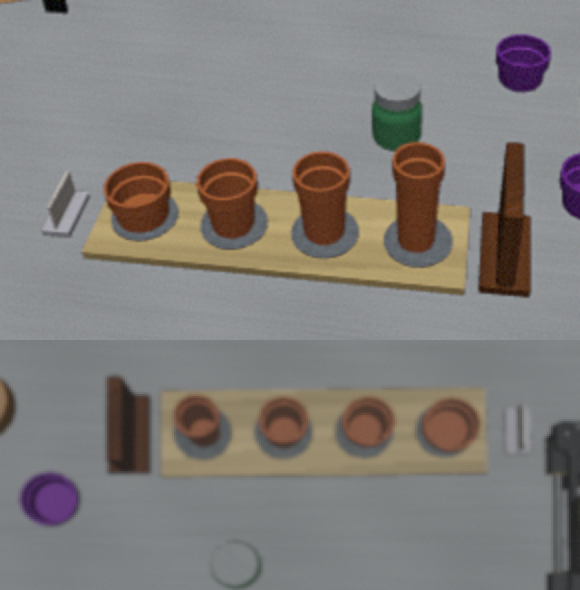

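All four pots stand upright and centred on their pads, tallest by the bookend (scene crop at (417,200)) down to the shortest at (138,200). The jar hasn't moved and the robot is clear, so I'm handing in.

```bash
python3 -c "
from bench import *
print(close_job())"
```

```text
the job is handed in; nothing more can be done
None
```

The job is handed in: all four pots stand upright, within about 3 mm of their pad centres by camera, running from the tallest beside the bookend to the shortest at the far end, with the jar left where it was, in about 34 s of the 101 s allowed.

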